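Make up a two-cap kit and a one-cap kit

TASK

Make up the two kits from the row of stock in front of you: the broad tray gets two screw caps and the tweezers, the long narrow tray gets one screw cap and the marker. Lay each cap flat inside one of the square cap places and each tool flat inside its tray's long place, lengthwise, either way round, and let go of everything. Do not shift the tape roll or the orange labels.

Things in the scene. Friction and masses are not known exactly. Their poses are not given: they have to be found in the camera images.
- cap_a: White screw cap lying open side down, a disc 47 mm across, 14 mm high, gripped across its sides. Three alike: any may go in any cap place. Origin at the centre of its underside, z up. These caps lie spaced out with the two tools in a row before the robot; the scattered caps at far left and right are not part of the job.
- cap_b: White screw cap lying open side down, a disc 47 mm across, 14 mm high, gripped across its sides. Three alike: any may go in any cap place. Origin at the centre of its underside, z up. These caps lie spaced out with the two tools in a row before the robot; the scattered caps at far left and right are not part of the job.
- cap_c: White screw cap lying open side down, a disc 47 mm across, 14 mm high, gripped across its sides. Three alike: any may go in any cap place. Origin at the centre of its underside, z up. These caps lie spaced out with the two tools in a row before the robot; the scattered caps at far left and right are not part of the job.
- tweezers: Brass-coloured metal tweezers lying flat, 126 mm long along their own y, 17 mm wide at the middle (x), 10 mm high, rigid for this purpose. Origin at the middle of the underside. Grip across the width near the middle, from above.
- marker: Felt marker lying flat, 131 mm long along its own y, 15 mm wide (x), 17 mm high, about round so it can roll. Origin at the middle of its underside; the thicker capped end is towards its -y. Grip across the barrel near the middle, from above.
- broad_tray: Broad fixed grey kit tray, 150 (x) by 176 (y) mm, TWO square cap places, one tool place. Origin at centre of underside; floor 4 mm thick. White ribs 5 mm above the floor at the places' corners only; sides open for fingers (middle 41 mm at caps, 89 mm at tool). Centres x, y: caps (-33, 44) and (-33, -44), 63 x 63 inside; tool (45, 0), 29 (x) by 147 (y) inside, length along y.
- long_tray: Long narrow grey fixed kit tray, 84 (x) by 250 (y) mm, ONE square cap place, one tool place, end to end. Origin at centre of underside; floor 4 mm thick. White ribs 5 mm above the floor at the places' corners only; sides open for fingers (middle 41 mm at cap, 89 mm at tool). Centres x, y: cap (0, 83), 63 x 63 inside; tool (0, -40), 29 (x) by 147 (y) inside, length along y.
- tape: Bystander: roll of packing tape lying flat, 105 mm across, 48 mm high, to the left of the trays. Origin at the centre of its underside.
- labels: Bystander: flat stack of orange seal labels, 83 x 91 mm, 9 mm high, left of the row of stock. Origin at the centre of its underside.
Not all that is in view belongs to the job. What is shaped like the broad_tray but purple is not meant.

How it is judged:
By the outcome, as a careful person would: the job done as asked, in the order asked, and still so for the second after the job is handed in, with the robot touching nothing.
It also fails if it takes over 112 s, if anything falls off the work surface, if the arm or the gripper's body presses on something with over 40 N, if the wrist force passes 120 N, or if a joint passes its speed limit or range.

ROBOT

A 6-joint arm with a two-finger parallel gripper is mounted at the origin on the work surface; the furniture and walls round the work are solid. World frame = base frame: x ahead of the robot, y to its left, z up, the work surface at z = 0. Lengths are in m, angles in rad, forces in N, time in s.
With the tool pointing down it reaches from about 0.2 to 0.875 m from the base axis. Payload 3.4 kg.
Tool frame: the origin (TCP) lies at the very end of the fingers, on their centre line; the grasp point (between the pads) lies 19 mm behind it (manip.tcp_to_grasp is the distance from the TCP to the grasp point, in m); y points along the fingers, x is the direction in which the jaws open and shut, and the axes are right-handed (so a half turn about y gives the same grasp; the last joint's range is limited). The gripper opens to 94 mm and grips with 3 to 60 N. Pads are 16 mm wide; open, the fingers measure 119 mm over their backs; the gripper's body (75 mm by 177 mm) begins 78 mm behind the grasp point.
Start: joints at [1.069, 0.276, 1.505, -0, 1.361, -0.121], TCP at [0.214, 0.534, 0.205] pointing down, gripper open.
Joint ranges: [-2.89, 2.89], [-0.75, 2.08], [0.22, 2.7], [-1.18, 4.32], [0.11, 2.71], [-2.7, 2.7]. Speed limits (rad/s): [2.57, 2.57, 3.14, 3.14, 3.14, 3.14].

INTERFACE

Orientations are given as a rotation vector (axis times angle).
In Python, from workcell import observe, viewer, sign_off, manip gives the robot as it stands.
- The arm moves only by the shell command python3 -m handwheel 'ROWS' [FORCE]. ROWS is JSON, a list of rows, each a list of 7 numbers: the shift along the world's x, y, z in cm, then the turn, a rotation vector about the world's x, y, z in degrees, then the closure, from 0 (fully open) to 1 (shut). A call has 1 to 5 rows; each row shifts and turns the commanded pose from where the row before left it; what a row does not reach is not made up. A row lasts 1/12 s, in which the tool goes at most 41.7 mm and 7.16 degrees, less where a joint would pass 70% of its speed; a pose out of reach is approached as far as the arm can. A call is refused whole if a number of a shift passes 4.17 or a number of a turn 7.16, either way. A call with a gripper value outside its range is refused whole. The fingers move at their own pace and stop on an object; FORCE is the grip in N (left out, the last holds). Time passes only in rows, so rows that do not move let the fingers close. It gives the time, the measured TCP pose, the force and the opening at its end, in the units of the state.
- observe(): the state, without advancing time (a new reading comes with each control period).
- viewer.capture(name): name is "scene" or "top" or "wrist"; returns (picture, depth): 384x512x3 uint8, red, green, blue; 384x512 float32, m along the optical axis (not along the pixel's ray), 0 where there is no reading.
- viewer.camera_info(name): a dict with "fx", "fy", "cx", "cy" (pixels), "extrinsics" (4x4, takes a point from camera to world coordinates); the wrist camera has in their place "hand_eye" (4x4, takes a point from camera to tool coordinates, whose origin is the TCP and whose axes are the tool frame's). Camera axes: x right, y down, z forward; pixel columns grow to the right and rows downward; lengths in m; the calibration is good to about 2 mm. A picture is of the moment at which its call begins: read the wrist's pose just before it. camera_info takes no time and is no camera call.
- sign_off(): hands the job in, once; it reports no verdict.
Trained networks look in the newest picture that a camera, given by its name, has taken for a name from the list of things; names that differ only in an ending like _2 or _b are one class to them, and where a whole thing is asked for, a point or a joint stands for the part that bears it (a point fixed in the world has none). Each returns a list of dicts, best first, with "confidence" (0 to 1); they miss things now and then, are a little off and sometimes report something else, mostly with a low value. They report only what shows in the picture. A call takes as long as a camera call. They do not tell look-alikes from the thing itself.
- viewer.find_in(camera, target): "rect" ([left, top, right, bottom] in pixels, round what is visible of it).
- viewer.cut_out(camera, target): "region" (384x512 bool, what is visible of it) and "rect" ([left, top, right, bottom] in pixels, round what is visible of it).
The state is a dict: "time_s": time; "joints": joint angles; "qd": joint speeds; "joint_torque": joint torques, N m; "position": TCP position; "tcp_rot": TCP orientation; "contact_force": force on the tool from outside, world axes, zero at the start; "torque": the same for the moment, N m; "finger_gap": opening from 0.0 (shut) to 1.0 (fully open).
Only numpy, scipy, OpenCV 4.12 (cv2) and the standard library are available. Lean on these libraries where they do the work, as an engineer would, in place of code of your own. Each camera call takes 0.05 s, during which the arm holds its last target. There are 200 camera calls.

## Working session

There is one attempt and no reset: what is moved stays moved. The work goes in short steps, Python scripts to look and compute and a shell command to move; the robot and the scene stay as the last step left them, time stands still between calls to the robot, and variables do not carry over. Pictures are saved under pics/ and viewed, about 12 in all and at most 16, crops included, and the job is handed in when it is done.

```bash
mkdir -p pics; ls
python3 - <<'E'
from workcell import observe, viewer, manip
import cv2,numpy as np
s=observe();print(s, manip.tcp_to_grasp)
ims=[]
for n in("top","scene"):
    p,d=viewer.capture(n);np.save(f'pics/{n}_d.npy',d);cv2.imwrite(f'pics/{n}.png',p[:,:,::-1])
    print(n,viewer.camera_info(n))
print(viewer.camera_info("wrist"))
E
```

```text
pics
{'time_s': 0.0, 'joints': array([ 1.06898365e+00,  2.76564783e-01,  1.50609701e+00, -2.07577612e-05,
        1.36071526e+00, -1.21003828e-01]), 'qd': array([-0.00075554, -0.00121872, -0.0004773 ,  0.00231281,  0.00066641,
        0.00105475]), 'joint_torque': array([ 7.65501482e-04, -4.04603934e+01, -2.37220395e+01,  7.02043693e-02,
        3.49063135e-02, -1.47560690e-04]), 'position': array([0.2134516 , 0.53330435, 0.20463638]), 'tcp_rot': array([-1.3664797 , -0.92308856,  0.9256917 ]), 'contact_force': array([-0.03313583,  1.10720123, -0.01540363]), 'torque': array([-0.00409348,  0.07925513, -0.01997547]), 'finger_gap': 1.0033586178065803} 0.0188
top {'fx': 451.24238344605806, 'fy': 451.24238344605806, 'cx': 252.89780411663665, 'cy': 194.3877105036189, 'extrinsics': array([[-0.02037384, -0.98445915,  0.17442789,  0.23619985],
       [-0.99969196,  0.0175861 , -0.01751309,  0.08876329],
       [ 0.01417342, -0.17473097, -0.9845142 ,  1.37430681],
       [ 0.        ,  0.        ,  0.        ,  1.        ]])}
scene {'fx': 348.67909397219523, 'fy': 348.67909397219523, 'cx': 256.42290926597525, 'cy': 197.09902556448486, 'extrinsics': array([[ 0.83729322, -0.33763029,  0.43005331,  0.04862444],
       [-0.54671279, -0.52667431,  0.65093725, -0.58603598],
       [ 0.0067219 , -0.78014099, -0.62556763,  0.64943722],
       [ 0.        ,  0.        ,  0.        ,  1.        ]])}
{'fx': 322.4776336122494, 'fy': 322.4776336122494, 'cx': 251.35344310646803, 'cy': 192.20746751585938, 'hand_eye': array([[ 9.99999573e-01, -8.95848984e-04,  2.27323620e-04,
        -4.05086560e-04],
       [-4.25229290e-04, -2.27572060e-01,  9.73761150e-01,
        -1.78841861e-01],
       [-8.20610432e-04, -9.73760830e-01, -2.27572344e-01,
         6.62564319e-02],
       [ 0.00000000e+00,  0.00000000e+00,  0.00000000e+00,
         1.00000000e+00]])}
```

View pics/top.png

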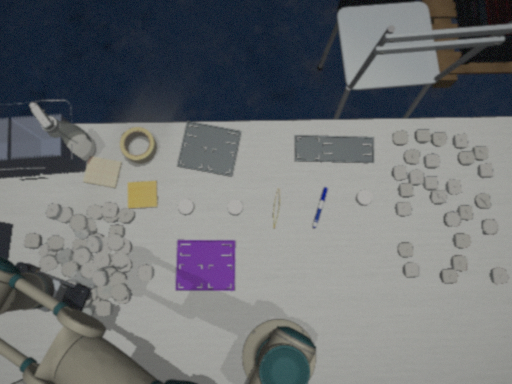

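View pics/scene.png

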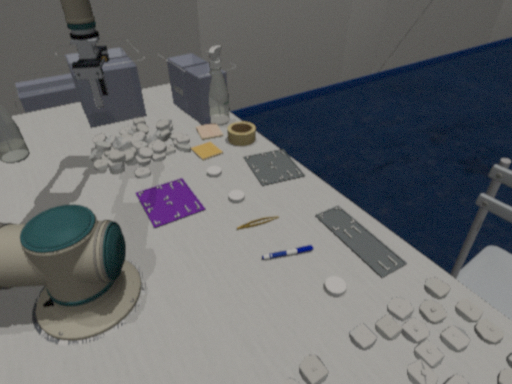

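The top view shows the broad tray at about (209,148) and the long tray at (334,149). The row has caps at (186,207), (235,207) and (365,198), the tweezers at (277,208) and the marker at (320,207). The purple look-alike is at (206,265). Next I'll measure these.

```bash
cat > h.py <<'E'
import numpy as np,cv2
from scipy.spatial.transform import Rotation as R
from workcell import observe, viewer
def cam(n,s=None):
    i=viewer.camera_info(n);K=np.array([[i['fx'],0,i['cx']],[0,i['fy'],i['cy']],[0,0,1]])
    if n=='wrist':
        T=np.eye(4);T[:3,:3]=R.from_rotvec(s['tcp_rot']).as_matrix();T[:3,3]=s['position'];return K,T@i['hand_eye']
    return K,i['extrinsics']
def w(K,T,uv,z):
    uv=np.atleast_2d(np.asarray(uv,float));r=np.c_[uv,np.ones(len(uv))]@np.linalg.inv(K).T@T[:3,:3].T
    return (T[:3,3]+r*((z-T[2,3])/r[:,2])[:,None])[:,:2]
def pix(K,T,p):
    p=np.atleast_2d(p);c=(p-T[:3,3])@T[:3,:3];c=c@K.T;return c[:,:2]/c[:,2:]
def rect(pts):  # centre, long-axis angle deg, (long, short)
    (c,s,a)=cv2.minAreaRect((np.asarray(pts)*1000).astype(np.float32))
    if s[0]<s[1]: s=s[::-1];a+=90
    return np.round(c,1),round((a+90)%180-90,1),np.round(s,1)
E
python3 - <<'E'
from h import *
K,T=cam('top')
p,d=viewer.capture('top')
for t,z in(('cap_a',.012),('tweezers',.006),('marker',.009),('broad_tray',.004),('long_tray',.004),('tape',.045),('labels',.009)):
    for o in viewer.cut_out('top',t)[:12 if t=='cap_a' else 3]:
        r=o['rect']
        if t=='cap_a' and not(175<r[0]<375 ): continue
        v,u=np.nonzero(o['region']); P=w(K,T,np.c_[u,v],z)
        print(t,round(o['confidence'],2),np.round(r),'mean',np.round(P.mean(0)*1000,1),'rect',*rect(P))
for c in((186,207),(235,207),(365,198)):
    g=p[:,:,:].min(2).astype(int);u,v=c
    print(c,w(K,T,c,.014)*1000)
c=p[110:235,125:385];cv2.imwrite('pics/c1.png',cv2.resize(c,None,fx=3,fy=3,interpolation=cv2.INTER_CUBIC)[:,:,::-1])
E
```

```text
cap_a 0.66 [178. 199. 194. 214.] mean [444.2 271.3] rect [443.9 272. ] 44.4 [46.1 44.9]
cap_a 0.61 [356. 188. 371. 205.] mean [ 463.3 -274.8] rect [ 463.4 -275.2] 89.0 [46.8 43.7]
tweezers 0.63 [357. 194. 369. 202.] mean [ 463.9 -276.8] rect [ 464.4 -276.9] -47.1 [42.9 40.9]
marker 0.69 [356. 190. 370. 202.] mean [ 464.  -275.7] rect [ 463.9 -276.1] -47.1 [42.8 40.9]
marker 0.66 [314. 187. 329. 228.] mean [ 432.9 -137.1] rect [ 434.6 -137.5] -18.1 [128.1  17.9]
broad_tray 0.89 [175. 123. 241. 177.] mean [628.6 200.7] rect [629.5 201. ] 78.2 [180.1 155.1]
broad_tray 0.79 [176. 240. 235. 290.] mean [265.8 213. ] rect [266. 213.] 88.9 [181.5 151. ]
long_tray 0.69 [294. 136. 376. 161.] mean [ 620.8 -192. ] rect [ 621.  -192.7] 87.6 [250.2  85.2]
tape 0.56 [117. 125. 156. 163.] mean [630.8 413.4] rect [630.9 411.4] 44.4 [116.3  98.5]
labels 0.69 [126. 181. 160. 206.] mean [483.3 405.1] rect [484.  405.3] -86.2 [91.8 87.6]
(186, 207) [[441.90282006 268.74547712]]
(235, 207) [[439.18259075 119.85870075]]
(365, 198) [[ 459.80714873 -279.18434119]]
```

View pics/c1.png

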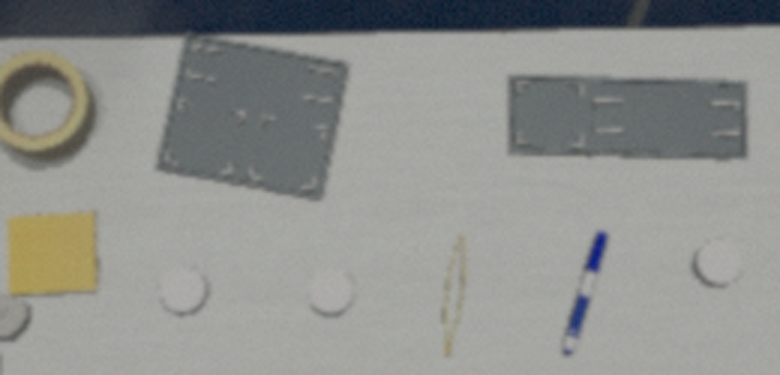

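The crop shows the broad tray's cap places on the near side and its tool place on the far side. The long tray's cap place is on the left and its tool place on the right. I'll work out the current tool heading, then move over the first cap.

```bash
cat >> h.py <<'E'
def head():
    s=observe();M=R.from_rotvec(s['tcp_rot']).as_matrix()
    print('t',round(s['time_s'],2),'pos mm',np.round(s['position']*1000,1),'jaw deg',round(np.degrees(np.arctan2(M[1,0],M[0,0])),1),'down',np.round(M[:,1],3),'j',np.round(s['joints'],2),'F',np.round(s['contact_force'],1),'gap',round(s['finger_gap']*94,1))
    return s
E
python3 -c "from h import *;head()"
python3 -m handwheel '[[2.5,-2.9,0,0,0,0,0],[2.5,-2.9,0,0,0,0,0],[2.5,-2.9,0,0,0,0,0],[2.5,-2.9,0,0,0,0,0],[2.5,-2.9,0,0,0,0,0]]' 20
python3 -m handwheel '[[2.5,-2.9,0,0,0,0,0],[2.5,-2.9,0,0,0,0,0],[2.5,-2.9,0,0,0,0,0],[2.5,-2.9,0,0,0,0,0],[0,0,0,0,0,0,0]]'
python3 - <<'E'
from h import *
s=head();K,T=cam('wrist',s)
p,d=viewer.capture('wrist');cv2.imwrite('pics/w1.png',p[:,:,::-1])
E
```

```text
t 0.5 pos mm [213.7 533.8 205.4] jaw deg 68.2 down [-0. -0. -1.] j [ 1.07  0.28  1.5  -0.    1.36 -0.12] F [ 0.7 -0.6  0.2] gap 94.2
time_s: 0.92
position: [0.3395, 0.3875, 0.2056]
tcp_rot: [-1.365, -0.925, 0.924]
contact_force: [0.5, 1.1, 0.2]
finger_gap: 0.999
time_s: 1.33
position: [0.4433, 0.268, 0.2056]
tcp_rot: [-1.372, -0.921, 0.919]
contact_force: [0.0, 0.6, 0.2]
finger_gap: 0.998
t 1.33 pos mm [443.3 268.  205.6] jaw deg 67.8 down [ 0.004 -0.003 -1.   ] j [ 0.41  0.19  1.62 -0.    1.33 -0.77] F [0.  0.6 0.2] gap 93.8
```

View pics/w1.png

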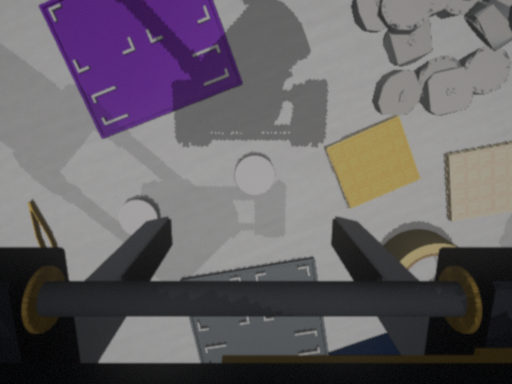

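The wrist view shows cap 1 at (255,175), cap 2 at (139,213) and the tweezers' tip at (40,220). Both will be located from this view.

```bash
cat >> h.py <<'E'
def caps(lo=None,name='wrist',z=.014):
    s=observe();K,T=cam(name,s);viewer.capture(name)
    for o in viewer.cut_out(name,'cap_a'):
        r=np.array(o['rect']);v,u=np.nonzero(o['region']);P=w(K,T,np.c_[u,v],z)
        c,a,sz=rect(P)
        if abs(sz-47).max()<9: print('cap',round(o['confidence'],2),np.round(r),'rect',c,sz,'mean',np.round(P.mean(0)*1000,1))
E
python3 -c "from h import *;caps()"
```

```text
cap 0.75 [234. 158. 275. 198.] rect [445.3 270.8] [46.1 45.6] mean [444.9 271. ]
```

```bash
python3 -m handwheel '[[0.2,0.3,-3.5,0,0,5.2,0],[0,0,-3.5,0,0,5.2,0],[0,0,-3.5,0,0,0,0],[0,0,-3.5,0,0,0,0],[0,0,-3,0,0,0,0]]'
python3 -m handwheel '[[0,0,-1.5,0,0,0,0],[0,0,-1,0,0,0,0],[0,0,-0.7,0,0,0,0],[0,0,0,0,0,0,0],[0,0,0,0,0,0,0]]'
python3 -c "from h import *;head()"
```

```text
time_s: 1.9
position: [0.4386, 0.2772, 0.0338]
tcp_rot: [-1.295, -1.062, 1.064]
contact_force: [-0.4, -0.7, -0.5]
finger_gap: 1.0
time_s: 2.32
position: [0.441, 0.2767, 0.0041]
tcp_rot: [-1.297, -1.063, 1.061]
contact_force: [0.8, -0.2, -0.5]
finger_gap: 1.0
t 2.32 pos mm [441.  276.7   4.1] jaw deg 78.6 down [ 0.001  0.001 -1.   ] j [ 0.43  0.39  1.9   0.    0.84 -0.95] F [ 0.8 -0.2 -0.5] gap 94.0
```

```bash
python3 -m handwheel '[[0.4,-0.5,-0.1,0,0,0,0],[0,0,0,0,0,0,0.1],[0,0,0,0,0,0,0.7],[0,0,0,0,0,0,0.7],[0,0,0,0,0,0,0.7]]' 20
python3 -m handwheel '[[0,0,0,0,0,0,0.7],[0,0,0,0,0,0,0.7],[0,0,0,0,0,0,0.7],[0,0,0,0,0,0,0.7]]' 20
python3 -c "from h import *;head()"
```

```text
time_s: 2.73
position: [0.445, 0.2708, 0.0029]
tcp_rot: [-1.297, -1.062, 1.06]
contact_force: [-0.4, -0.2, -0.4]
finger_gap: 0.75
time_s: 3.07
position: [0.4447, 0.2708, 0.0025]
tcp_rot: [-1.297, -1.061, 1.061]
contact_force: [-0.0, -0.2, -0.7]
finger_gap: 0.49
t 3.07 pos mm [444.7 270.8   2.5] jaw deg 78.6 down [-0.  0. -1.] j [ 0.41  0.39  1.9   0.    0.84 -0.96] F [-0.  -0.2 -0.7] gap 46.1
```

```bash
python3 -m handwheel '[[0,0,2,0,0,0,0.7],[0,0,4,0,0,0,0.7],[0,0,4,0,0,0,0.7],[2,-0.2,2,0,0,0,0.7],[4,-0.5,0,0,0,0,0.7]]'
python3 -m handwheel '[[4,-0.5,0,0,0,0,0.7],[4,-0.5,0,0,0,0,0.7],[2,-0.3,0,0,0,0,0.7],[0,0,0,0,0,0,0.7],[0,0,0,0,0,0,0.7]]'
python3 - <<'E'
from h import *
s=head();K,T=cam('wrist',s)
p,d=viewer.capture('wrist')
for o in viewer.cut_out('wrist','broad_tray')[:2]:
    v,u=np.nonzero(o['region']);print(o['confidence'],o['rect'],*rect(w(K,T,np.c_[u,v],.004)))
b=np.array([.629,.201]);a=np.radians(-11.8);M=np.array([[np.cos(a),-np.sin(a)],[np.sin(a),np.cos(a)]])
q=p[:,:,::-1].copy()
def poly(pts,z,col):
    P=np.array([np.r_[b+M@np.array(x)/1000,z] for x in pts]);cv2.polylines(q,[pix(K,T,P).astype(int)],True,col,1)
sq=lambda cx,cy,hx,hy:[(cx-hx,cy-hy),(cx+hx,cy-hy),(cx+hx,cy+hy),(cx-hx,cy+hy)]
poly(sq(0,0,75,88),.004,(0,0,255));poly(sq(-33,44,31.5,31.5),.009,(0,255,0));poly(sq(-33,-44,31.5,31.5),.009,(0,255,0));poly(sq(45,0,14.5,73.5),.009,(255,0,0))
cv2.imwrite('pics/w2.png',q)
E
```

```text
time_s: 3.48
position: [0.5042, 0.2656, 0.1283]
tcp_rot: [-1.296, -1.069, 1.058]
contact_force: [0.3, -0.2, -0.7]
finger_gap: 0.486
time_s: 3.9
position: [0.6048, 0.2504, 0.1215]
tcp_rot: [-1.296, -1.059, 1.061]
contact_force: [-1.0, 0.1, -0.8]
finger_gap: 0.49
t 3.9 pos mm [604.8 250.4 121.5] jaw deg 78.5 down [-0.002 -0.    -1.   ] j [ 0.29  0.45  1.45  0.    1.25 -1.08] F [-1.   0.1 -0.8] gap 46.1
0.64 [109.5, 141.3, 298.5, 283.3] [621.4 200.2] 77.9 [178.4 136.5]
```

View pics/w2.png

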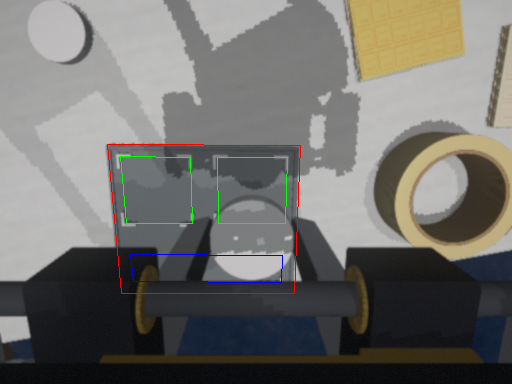

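The overlay matches the left cap place, with ribs at about (117–192,155–224) against the green outline, so the fit is within a few millimetres. Lowering.

```bash
python3 -m handwheel '[[0.1,0,-4,0,0,0,0.7],[0,0,-4,0,0,0,0.7],[0,0,-2,0,0,0,0.7],[0,0,-1,0,0,0,0.7],[0,0,-0.5,0,0,0,0.7]]'
python3 -m handwheel '[[0,0,0,0,0,0,0.7],[0,0,0,0,0,0,0.7]]'
python3 -c "from h import *;head()"
```

```text
time_s: 4.42
position: [0.6029, 0.2509, 0.0063]
tcp_rot: [-1.294, -1.058, 1.065]
contact_force: [-8.9, -2.4, 23.9]
finger_gap: 0.492
time_s: 4.58
position: [0.6063, 0.2515, 0.0091]
tcp_rot: [-1.298, -1.064, 1.06]
contact_force: [-0.1, 0.7, 0.3]
finger_gap: 0.496
t 4.58 pos mm [606.3 251.5   9.1] jaw deg 78.6 down [ 0.003  0.001 -1.   ] j [ 0.29  0.55  1.59  0.    1.01 -1.08] F [-0.1  0.7  0.3] gap 46.6
```

```bash
python3 -m handwheel '[[0,0,-0.2,0,0,0,0.7],[0,0,0,0,0,0,0.7],[0,0,0,0,0,0,0.38],[0,0,0,0,0,0,0.38],[0,0,0,0,0,0,0.38]]'
python3 -c "from h import *;head()"
python3 -m handwheel '[[0,0,1.5,0,0,0,0.38],[0,0,3.5,0,0,0,0.38],[0,0,4,0,0,0,0],[-2,-1.6,3,0,0,0,0],[-3,-2.5,0,0,0,0,0]]'
python3 -m handwheel '[[-3,-2.5,0,0,0,0,0],[-3,-2.5,0,0,0,0,0],[-3,-2.5,0,0,0,0,0],[0,0,0,0,0,0,0],[0,0,0,0,0,0,0]]'
python3 - <<'E'
from h import *
s=head();K,T=cam('wrist',s)
p,d=viewer.capture('wrist');cv2.imwrite('pics/w3.png',p[:,:,::-1])
caps()
E
```

```text
time_s: 5.0
position: [0.606, 0.2509, 0.0058]
tcp_rot: [-1.297, -1.062, 1.061]
contact_force: [-0.9, 0.5, 0.3]
finger_gap: 0.615
t 5.0 pos mm [606.  250.9   5.8] jaw deg 78.6 down [ 0.001  0.    -1.   ] j [ 0.29  0.55  1.59  0.    1.   -1.09] F [-0.9  0.5  0.3] gap 57.8
time_s: 5.42
position: [0.5627, 0.2123, 0.1323]
tcp_rot: [-1.303, -1.076, 1.05]
contact_force: [1.2, -1.0, 0.1]
finger_gap: 0.799
time_s: 5.83
position: [0.4643, 0.134, 0.1259]
tcp_rot: [-1.298, -1.06, 1.059]
contact_force: [0.6, 0.3, 0.4]
finger_gap: 1.002
t 5.83 pos mm [464.3 134.  125.9] jaw deg 78.5 down [ 0.  0. -1.] j [ 0.14  0.2   1.82  0.    1.12 -1.23] F [0.6 0.3 0.4] gap 94.2
cap 0.65 [205. 140. 258. 193.] rect [439.8 120.2] [45.8 45.5] mean [440.2 120.4]
```

View pics/w3.png

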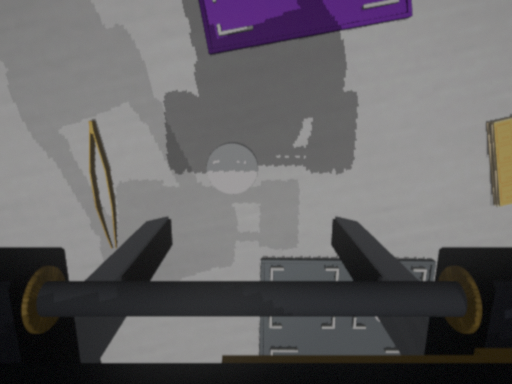

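Cap 2 is at (232,167) px, world (440,120). The tweezers run from (93,122) to (115,245).

```bash
python3 -m handwheel '[[-2.4,-1.4,-2,0,0,0,0],[0,0,-4,0,0,0,0],[0,0,-3.5,0,0,0,0],[0,0,-1.7,0,0,0,0],[0,0,-0.7,0,0,0,0]]'
python3 -m handwheel '[[0,0,-0.4,0,0,0,0],[0,0,0,0,0,0,0],[0,0,0,0,0,0,0.3]]'
python3 -m handwheel '[[0,0,0,0,0,0,0.7],[0,0,0,0,0,0,0.7],[0,0,0,0,0,0,0.7],[0,0,0,0,0,0,0.7],[0,0,0,0,0,0,0.7]]'
python3 -c "from h import *;head()"
```

```text
time_s: 6.4
position: [0.4409, 0.1213, 0.0037]
tcp_rot: [-1.294, -1.058, 1.064]
contact_force: [-0.2, -0.1, -0.7]
finger_gap: 1.003
time_s: 6.65
position: [0.4433, 0.1213, 0.0032]
tcp_rot: [-1.298, -1.063, 1.06]
contact_force: [-0.4, -0.4, 0.4]
finger_gap: 0.957
time_s: 7.07
position: [0.442, 0.1209, 0.0029]
tcp_rot: [-1.297, -1.062, 1.061]
contact_force: [-0.7, 0.4, 0.7]
finger_gap: 0.614
t 7.07 pos mm [442.  120.9   2.9] jaw deg 78.6 down [ 0.001  0.    -1.   ] j [ 0.11  0.32  2.04  0.    0.78 -1.26] F [-0.7  0.4  0.7] gap 57.7
```

```bash
python3 -m handwheel '[[0,0,0,0,0,0,0.7],[0,0,0,0,0,0,0.7],[0,0,0,0,0,0,0.7]]'
python3 -m handwheel '[[0,0,1.5,0,0,0,0.7],[0,0,3.5,0,0,0,0.7],[1.6,0.4,3,0,0,0,0.7],[3,0.9,0,0,0,0,0.7],[3.5,1.1,0,0,0,0,0.7]]'
python3 -m handwheel '[[3.5,1.1,0,0,0,0,0.7],[3,0.9,0,0,0,0,0.7],[0,0,0,0,0,0,0.7],[0,0,-2,0,0,0,0.7],[0,0,-2.5,0,0,0,0.7]]'
python3 -m handwheel '[[0,0,-1.5,0,0,0,0.7],[0,0,-0.7,0,0,0,0.7],[0,0,-0.4,0,0,0,0.7],[0,0,-0.3,0,0,0,0.7],[0,0,0,0,0,0,0.7]]'
python3 -c "from h import *;head()"
```

```text
time_s: 7.32
position: [0.4418, 0.1207, 0.0026]
tcp_rot: [-1.297, -1.061, 1.061]
contact_force: [-0.1, -0.3, 1.9]
finger_gap: 0.487
time_s: 7.73
position: [0.5235, 0.145, 0.085]
tcp_rot: [-1.299, -1.064, 1.059]
contact_force: [0.6, -1.0, 0.0]
finger_gap: 0.494
time_s: 8.15
position: [0.5895, 0.1652, 0.0384]
tcp_rot: [-1.299, -1.064, 1.059]
contact_force: [0.6, -0.1, -0.4]
finger_gap: 0.49
time_s: 8.57
position: [0.5878, 0.1648, 0.0087]
tcp_rot: [-1.297, -1.061, 1.061]
contact_force: [0.9, 0.8, 0.4]
finger_gap: 0.491
t 8.57 pos mm [587.8 164.8   8.7] jaw deg 78.6 down [ 0.  0. -1.] j [ 0.16  0.49  1.69  0.    0.95 -1.21] F [0.9 0.8 0.4] gap 46.2
```

```bash
python3 -m handwheel '[[0,0,-0.15,0,0,0,0.7],[0,0,0,0,0,0,0.7],[0,0,0,0,0,0,0.38],[0,0,0,0,0,0,0.38],[0,0,0,0,0,0,0.38]]'
python3 -m handwheel '[[0,0,1.5,0,0,0,0.38],[0,0,3.5,0,0,0,0.38],[0,0,4,0,0,0,0],[-2,-2.5,3,0,0,0,0],[-2.7,-3.1,0,0,0,0,0]]'
python3 -m handwheel '[[-2.7,-3.1,0,0,0,0,0],[-2.7,-3.1,0,0,0,0,0],[-2.7,-3.1,0,0,0,0,0],[0,0,0,0,0,0,0],[0,0,0,0,0,0,0]]'
cat >> h.py <<'E'
def brass(f):
    s=head();K,T=cam('wrist',s);p,d=viewer.capture('wrist');cv2.imwrite(f,p[:,:,::-1])
    hsv=cv2.cvtColor(p,cv2.COLOR_RGB2HSV);m=cv2.inRange(hsv,(12,90,40),(32,255,255))
    m=cv2.morphologyEx(m,cv2.MORPH_CLOSE,np.ones((9,9)))
    n,l,st,c=cv2.connectedComponentsWithStats(m)
    for i in range(1,n):
        if st[i,4]>150:
            v,u=np.nonzero(l==i);print(st[i],*rect(w(K,T,np.c_[u,v],.006)))
E
python3 -c "
from h import *
brass('pics/w4.png')"
```

```text
time_s: 8.98
position: [0.588, 0.1649, 0.0075]
tcp_rot: [-1.297, -1.062, 1.061]
contact_force: [0.4, -0.6, -0.1]
finger_gap: 0.617
time_s: 9.4
position: [0.5483, 0.1114, 0.132]
tcp_rot: [-1.304, -1.076, 1.053]
contact_force: [0.4, -0.2, 0.5]
finger_gap: 0.793
time_s: 9.82
position: [0.4596, 0.016, 0.126]
tcp_rot: [-1.299, -1.059, 1.058]
contact_force: [0.0, 0.3, -0.1]
finger_gap: 0.998
t 9.82 pos mm [459.6  16.  126. ] jaw deg 78.4 down [ 0.001  0.    -1.   ] j [-0.12  0.17  1.87  0.    1.11 -1.49] F [ 0.   0.3 -0.1] gap 93.8
[215  99  12  98 267] [417.3  -5.4] -17.0 [88.9  9.6]
[  21  266   43   68 1078] [ 530.1 -222.3] -34.1 [82.8 33.6]
[ 439  266   44   67 1264] [619.  205.4] 7.0 [83.2 36.3]
[ 223  349  289   14 2006] [666.6 101.3] 78.8 [312.7  15.4]
```

View pics/w4.png

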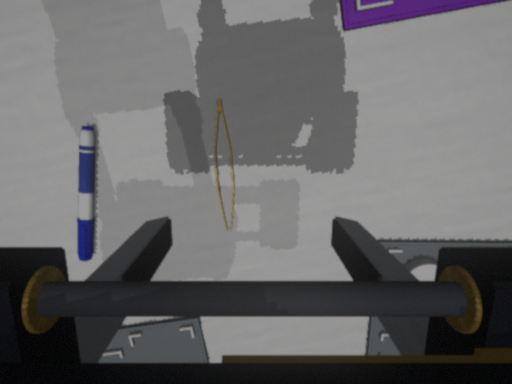

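The tweezers' ends are at (220,98) and (229,230), and the marker's at (88,126) and (85,260).

Run:
```python
from h import *
s=head();K,T=cam('wrist',s)
for e,z in(([(220,98),(229,230)],.005),([(88,126),(85,260)],.0085)):
    P=w(K,T,e,z)*1000;print(np.round(P,1),P.mean(0),np.degrees(np.arctan2(*(P[1]-P[0])[::-1])),np.linalg.norm(P[1]-P[0]))
```

```text
t 9.87 pos mm [461.1  16.7 126.1] jaw deg 78.5 down [ 0.002  0.    -1.   ] j [-0.12  0.17  1.86  0.    1.11 -1.49] F [ 0.3  0.2 -0.6] gap 94.1
[[374.7   5.7]
 [498.  -13.3]] [436.35931139  -3.80048419] -8.789704595356188 124.77625439416514
[[ 374.7 -115.7]
 [ 498.8 -159.6]] [ 436.77889962 -137.68758345] -19.487465439678196 131.5995087817468
```

```bash
python3 -m handwheel '[[-2.45,-2.0,-2,0,0,2.7,0],[0,0,-4,0,0,0,0],[0,0,-3.5,0,0,0,0],[0,0,-1.7,0,0,0,0.3],[0,0,-0.7,0,0,0,0.4]]'
python3 -m handwheel '[[0,0,-0.4,0,0,0,0.5],[0,0,-0.1,0,0,0,0.6],[0,0,0,0,0,0,0.6]]'
python3 -c "from h import *;head()"
python3 -m handwheel '[[0,0,0,0,0,0,1],[0,0,0,0,0,0,1],[0,0,0,0,0,0,1],[0,0,0,0,0,0,1],[0,0,0,0,0,0,1]]' 20
python3 -m handwheel '[[0,0,0,0,0,0,1],[0,0,0,0,0,0,1],[0,0,0,0,0,0,1],[0,0,0,0,0,0,1]]'
python3 -c "from h import *;head()"
```

```text
time_s: 10.28
position: [0.4355, -0.0018, 0.004]
tcp_rot: [-1.273, -1.095, 1.099]
contact_force: [-0.2, -0.6, 0.2]
finger_gap: 0.893
time_s: 10.53
position: [0.4377, -0.0026, 0.0021]
tcp_rot: [-1.278, -1.098, 1.096]
contact_force: [0.3, -0.0, -0.8]
finger_gap: 0.68
t 10.53 pos mm [437.7  -2.6   2.1] jaw deg 81.3 down [ 0.002 -0.    -1.   ] j [-0.17  0.3   2.08  0.    0.76 -1.59] F [ 0.3 -0.  -0.8] gap 63.9
time_s: 10.95
position: [0.4365, -0.003, 0.0019]
tcp_rot: [-1.278, -1.097, 1.096]
contact_force: [-0.6, 0.3, 0.1]
finger_gap: 0.328
time_s: 11.28
position: [0.4363, -0.003, 0.0016]
tcp_rot: [-1.277, -1.096, 1.096]
contact_force: [0.1, -0.9, 1.3]
finger_gap: 0.162
t 11.28 pos mm [436.3  -3.    1.6] jaw deg 81.3 down [ 0. -0. -1.] j [-0.17  0.3   2.08 -0.    0.76 -1.59] F [ 0.1 -0.9  1.3] gap 15.3
```

```bash
python3 -m handwheel '[[0,0,1.5,0,0,0,1],[0,0,3,0,0,0,1],[0,0,4,0,0,-6.65,1],[0,0,1,0,0,-6.65,1],[2.37,1.95,0,0,0,-6.65,1]]'
python3 -m handwheel '[[2.37,1.95,0,0,0,-6.65,1],[2.37,1.95,0,0,0,-6.65,1],[2.37,1.95,0,0,0,-6.65,1],[2.37,1.95,0,0,0,-6.65,1],[2.37,1.95,0,0,0,-6.65,1]]'
python3 -m handwheel '[[2.37,1.95,0,0,0,-6.65,1],[2.37,1.95,0,0,0,-6.65,1],[2.37,1.95,0,0,0,-6.65,1],[2.37,1.95,0,0,0,-6.65,1],[0,0,0,0,0,-6.65,1]]'
python3 -m handwheel '[[0,0,0,0,0,-6.65,1],[0,0,0,0,0,0,1],[0,0,0,0,0,0,1]]'
python3 - <<'E'
from h import *
s=head();K,T=cam('wrist',s)
p,d=viewer.capture('wrist')
b=np.array([.629,.201]);a=np.radians(-11.8);M=np.array([[np.cos(a),-np.sin(a)],[np.sin(a),np.cos(a)]])
q=p[:,:,::-1].copy()
def poly(pts,z,col):
    P=np.array([np.r_[b+M@np.array(x)/1000,z] for x in pts]);cv2.polylines(q,[pix(K,T,P).astype(int)],True,col,1)
sq=lambda cx,cy,hx,hy:[(cx-hx,cy-hy),(cx+hx,cy-hy),(cx+hx,cy+hy),(cx-hx,cy+hy)]
poly(sq(0,0,75,88),.004,(0,0,255));poly(sq(-33,44,31.5,31.5),.009,(0,255,0));poly(sq(-33,-44,31.5,31.5),.009,(0,255,0));poly(sq(45,0,14.5,73.5),.009,(255,0,0))
cv2.imwrite('pics/w5.png',q)
E
```

```text
time_s: 11.7
position: [0.4586, 0.0148, 0.0995]
tcp_rot: [-1.411, -0.828, 0.827]
contact_force: [0.1, -0.6, -1.5]
finger_gap: 0.162
time_s: 12.12
position: [0.5791, 0.1152, 0.0961]
tcp_rot: [-1.537, -0.379, 0.38]
contact_force: [0.3, -0.7, -0.6]
finger_gap: 0.167
time_s: 12.53
position: [0.6777, 0.1959, 0.0953]
tcp_rot: [-1.567, 0.071, -0.077]
contact_force: [1.4, -0.5, -0.2]
finger_gap: 0.164
time_s: 12.78
position: [0.6728, 0.1921, 0.0958]
tcp_rot: [-1.565, 0.161, -0.159]
contact_force: [0.2, 0.1, -0.6]
finger_gap: 0.167
t 12.78 pos mm [672.8 192.1  95.8] jaw deg -11.6 down [-0.001 -0.    -1.   ] j [ 0.18  0.53  1.37 -0.    1.24  0.38] F [ 0.2  0.1 -0.6] gap 15.7
```

View pics/w5.png

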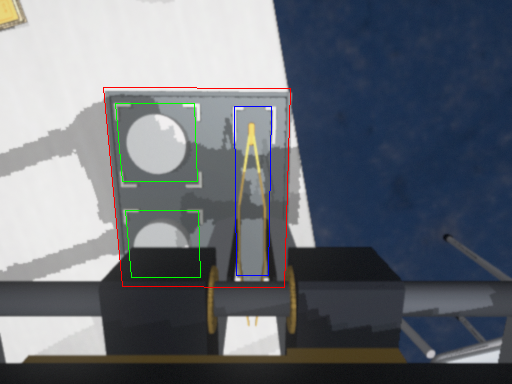

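Both caps lie inside their squares: cap 1 is at (156,144) in a place spanning 116–200 × 104–186. The held tweezers line up with the tool place, with ribs at x 235–273. Lowering and releasing.

```bash
python3 -m handwheel '[[0,-0.2,-3,0,0,0,1],[0,0,-3,0,0,0,1],[0,0,-1.5,0,0,0,1],[0,0,-0.7,0,0,0,1],[0,0,-0.4,0,0,0,1]]'
python3 -m handwheel '[[0,0,-0.2,0,0,0,1],[0,0,-0.1,0,0,0,1],[0,0,0,0,0,0,1]]'
python3 -c "from h import *;head()"
python3 -m handwheel '[[0,0,0,0,0,0,0.65],[0,0,0,0,0,0,0.65],[0,0,0,0,0,0,0.65],[0,0,0,0,0,0,0.65]]'
python3 -m handwheel '[[0,0,1.5,0,0,0,0.65],[0,0,3.5,0,0,0,0.65],[0,0,4,0,0,0,0],[0,0,3,0,0,0,0]]'
python3 -c "from h import *;head()"
```

```text
time_s: 13.25
position: [0.6724, 0.1897, 0.0093]
tcp_rot: [-1.565, 0.163, -0.16]
contact_force: [-0.1, 0.4, 0.4]
finger_gap: 0.168
time_s: 13.5
position: [0.6741, 0.1902, 0.0087]
tcp_rot: [-1.564, 0.16, -0.163]
contact_force: [0.5, -0.5, -0.3]
finger_gap: 0.165
t 13.5 pos mm [674.1 190.2   8.7] jaw deg -11.8 down [ 0.002  0.    -1.   ] j [ 0.18  0.6   1.47 -0.    1.06  0.38] F [ 0.5 -0.5 -0.3] gap 15.5
time_s: 13.83
position: [0.6735, 0.1902, 0.008]
tcp_rot: [-1.565, 0.161, -0.162]
contact_force: [0.5, 0.1, -0.0]
finger_gap: 0.348
time_s: 14.17
position: [0.6738, 0.1903, 0.1302]
tcp_rot: [-1.564, 0.16, -0.163]
contact_force: [1.0, -0.2, 0.5]
finger_gap: 0.455
t 14.17 pos mm [673.8 190.3 130.2] jaw deg -11.8 down [ 0.002  0.    -1.   ] j [ 0.18  0.51  1.33 -0.    1.31  0.38] F [ 1.  -0.2  0.5] gap 42.8
```

```bash
python3 -m handwheel '[[-1.5,-3.7,0,0,0,4.7,0],[-1.5,-3.7,0,0,0,4.7,0],[-1.5,-3.7,0,0,0,0,0],[-1.5,-3.7,0,0,0,0,0],[-1.5,-3.7,0,0,0,0,0]]'
python3 -m handwheel '[[-1.5,-3.7,0,0,0,0,0],[-1.5,-3.7,0,0,0,0,0],[-1.5,-3.7,0,0,0,0,0],[-1.5,-3.7,0,0,0,0,0],[-1.5,-3.7,0,0,0,0,0]]'
python3 -m handwheel '[[-1.5,-3.7,0,0,0,0,0],[-1.5,-3.7,0,0,0,0,0],[-1.5,-3.7,0,0,0,0,0],[-1.5,-3.7,0,0,0,0,0]]'
python3 -m handwheel '[[0,0,0,0,0,0,0],[0,0,0,0,0,0,0],[0,0,0,0,0,0,0]]'
python3 - <<'E'
from h import *
head();caps();p,d=viewer.capture('wrist');cv2.imwrite('pics/w6.png',p[:,:,::-1])
p,d=viewer.capture('top');cv2.imwrite('pics/t2.png',cv2.resize(p[110:235,125:385],None,fx=3,fy=3,interpolation=cv2.INTER_CUBIC)[:,:,::-1])
E
```

```text
time_s: 14.58
position: [0.5973, 0.0038, 0.1279]
tcp_rot: [-1.571, 0.032, -0.033]
contact_force: [1.8, 0.2, -0.3]
finger_gap: 0.808
time_s: 15.0
position: [0.5223, -0.1815, 0.1279]
tcp_rot: [-1.571, 0.032, -0.034]
contact_force: [0.2, -1.3, -0.5]
finger_gap: 1.004
time_s: 15.33
position: [0.4623, -0.3296, 0.1279]
tcp_rot: [-1.571, 0.033, -0.034]
contact_force: [0.8, -0.5, -0.7]
finger_gap: 0.997
time_s: 15.58
position: [0.4631, -0.3275, 0.1275]
tcp_rot: [-1.57, 0.034, -0.034]
contact_force: [-0.5, -0.4, -0.1]
finger_gap: 0.998
t 15.58 pos mm [ 463.1 -327.5  127.5] jaw deg -2.5 down [ 0.     0.001 -1.   ] j [-0.74  0.32  1.65  0.    1.18 -0.7 ] F [-0.5 -0.4 -0.1] gap 93.8
cap 0.64 [226. 109. 277. 160.] rect [ 463.2 -278.1] [45.9 44.9] mean [ 462.9 -277.5]
```

View pics/t2.png

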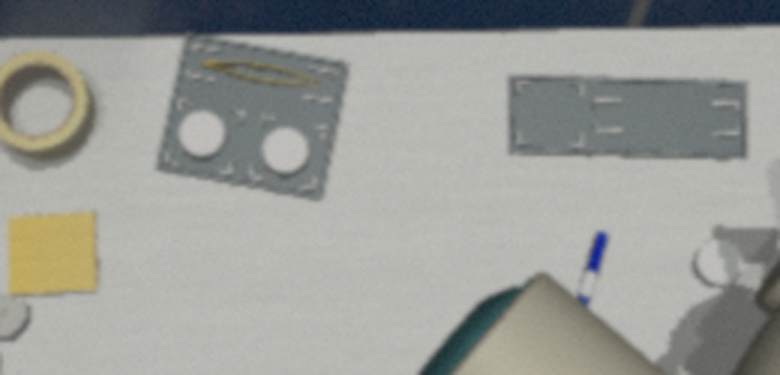

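The broad kit is in place: caps at (201,133) and (285,150), tweezers at (258,72) between their ribs. Next is cap 3, at world (463,-278).

```bash
python3 -m handwheel '[[0,3,-1.5,0,0,0,0],[0,1.95,-3,0,0,0,0],[0,0,-4,0,0,0,0],[0,0,-2.3,0,0,0,0],[0,0,-1,0,0,0,0]]'
python3 -m handwheel '[[0,0,-0.5,0,0,0,0],[0,0,-0.2,0,0,0,0],[0,0,0,0,0,0,0.2]]'
python3 -c "from h import *;head()"
python3 -m handwheel '[[0,0,0,0,0,0,0.7],[0,0,0,0,0,0,0.7],[0,0,0,0,0,0,0.7],[0,0,0,0,0,0,0.7],[0,0,0,0,0,0,0.7]]'
python3 -m handwheel '[[0,0,0,0,0,0,0.7],[0,0,0,0,0,0,0.7],[0,0,0,0,0,0,0.7],[0,0,0,0,0,0,0.7]]'
python3 -c "from h import *;head()"
```

```text
time_s: 16.2
position: [0.4616, -0.2752, 0.0066]
tcp_rot: [-1.567, 0.035, -0.027]
contact_force: [-0.5, -0.2, -0.8]
finger_gap: 1.001
time_s: 16.45
position: [0.4642, -0.2789, 0.0033]
tcp_rot: [-1.572, 0.032, -0.034]
contact_force: [0.2, 0.2, -0.6]
finger_gap: 0.958
t 16.45 pos mm [ 464.2 -278.9    3.3] jaw deg -2.4 down [ 0.002 -0.001 -1.   ] j [-0.67  0.42  1.86  0.    0.86 -0.63] F [ 0.2  0.2 -0.6] gap 90.0
time_s: 16.87
position: [0.4634, -0.2787, 0.003]
tcp_rot: [-1.571, 0.033, -0.034]
contact_force: [0.8, -0.2, 0.1]
finger_gap: 0.61
time_s: 17.2
position: [0.4633, -0.2785, 0.0026]
tcp_rot: [-1.571, 0.033, -0.033]
contact_force: [-0.8, 0.5, 2.7]
finger_gap: 0.496
t 17.2 pos mm [ 463.3 -278.5    2.6] jaw deg -2.4 down [ 0. -0. -1.] j [-0.67  0.42  1.86  0.    0.86 -0.63] F [-0.8  0.5  2.7] gap 46.6
```

```bash
python3 -m handwheel '[[0,0,1.5,0,0,0,0.7],[0,0,3.5,0,0,0,0.7],[0,0,3,0,0,0,0.7],[2.68,2.82,0,0,0,0,0.7],[2.68,2.82,0,0,0,0,0.7]]'
python3 -m handwheel '[[2.68,2.82,0,0,0,0,0.7],[2.68,2.82,0,0,0,0,0.7],[2.68,2.82,0,0,0,0,0.7],[2.7,2.8,0,0,0,0,0.7],[0,0,0,0,0,0,0.7]]'
python3 -m handwheel '[[0,0,-2,0,0,0,0.7],[0,0,-2.5,0,0,0,0.7],[0,0,-1.5,0,0,0,0.7],[0,0,-0.7,0,0,0,0.7],[0,0,-0.4,0,0,0,0.7]]'
python3 -m handwheel '[[0,0,-0.25,0,0,0,0.7],[0,0,0,0,0,0,0.7],[0,0,-0.1,0,0,0,0.7],[0,0,0,0,0,0,0.7]]'
python3 -c "from h import *;head()"
```

```text
time_s: 17.62
position: [0.5181, -0.2237, 0.0849]
tcp_rot: [-1.573, 0.033, -0.04]
contact_force: [1.2, -0.3, -1.3]
finger_gap: 0.492
time_s: 18.03
position: [0.6291, -0.1042, 0.0822]
tcp_rot: [-1.568, 0.026, -0.033]
contact_force: [0.2, -0.3, 0.4]
finger_gap: 0.491
time_s: 18.45
position: [0.6231, -0.1094, 0.01]
tcp_rot: [-1.57, 0.035, -0.031]
contact_force: [-0.5, -0.1, 0.7]
finger_gap: 0.493
time_s: 18.78
position: [0.6248, -0.1097, 0.0089]
tcp_rot: [-1.571, 0.032, -0.035]
contact_force: [0.8, -0.2, -0.3]
finger_gap: 0.49
t 18.78 pos mm [ 624.8 -109.7    8.9] jaw deg -2.4 down [ 0.002 -0.    -1.   ] j [-0.28  0.52  1.64  0.    0.98 -0.24] F [ 0.8 -0.2 -0.3] gap 46.0
```

```bash
python3 -m handwheel '[[0,0,-0.15,0,0,0,0.7],[0,0,0,0,0,0,0.7],[0,0,0,0,0,0,0.38],[0,0,0,0,0,0,0.38],[0,0,0,0,0,0,0.38]]'
python3 -m handwheel '[[0,0,1.5,0,0,0,0.38],[0,0,3.5,0,0,0,0.38],[0,0,4,0,0,6.7,0],[0,0,3,0,0,6.7,0],[-2,-0.2,0,0,0,6.7,0]]'
python3 -m handwheel '[[-2,-0.2,0,0,0,6.7,0],[-2,-0.2,0,0,0,6.7,0],[-2,-0.2,0,0,0,6.7,0],[-2,-0.2,0,0,0,6.7,0],[-2,-0.2,0,0,0,6.7,0]]'
python3 -m handwheel '[[-2,-0.2,0,0,0,6.7,0],[0,0,0,0,0,6.7,0],[0,0,0,0,0,6.7,0],[0,0,0,0,0,0,0],[0,0,0,0,0,0,0]]'
python3 - <<'E'
from h import *
s=head();K,T=cam('wrist',s);p,d=viewer.capture('wrist');cv2.imwrite('pics/w7.png',p[:,:,::-1])
for o in viewer.cut_out('wrist','marker')[:2]:
    v,u=np.nonzero(o['region']);print(o['confidence'],o['rect'],*rect(w(K,T,np.c_[u,v],.0085)))
E
```

```text
time_s: 19.2
position: [0.6243, -0.1094, 0.0066]
tcp_rot: [-1.571, 0.033, -0.033]
contact_force: [-0.4, 0.7, 0.4]
finger_gap: 0.616
time_s: 19.62
position: [0.612, -0.1128, 0.1338]
tcp_rot: [-1.563, -0.26, 0.235]
contact_force: [1.3, -1.1, 0.2]
finger_gap: 0.798
time_s: 20.03
position: [0.5032, -0.1214, 0.1266]
tcp_rot: [-1.455, -0.702, 0.702]
contact_force: [-0.3, -0.7, -0.7]
finger_gap: 1.004
time_s: 20.45
position: [0.4843, -0.1234, 0.1267]
tcp_rot: [-1.348, -0.963, 0.963]
contact_force: [-0.5, -0.2, 0.5]
finger_gap: 1.0
t 20.45 pos mm [ 484.3 -123.4  126.7] jaw deg 71.1 down [ 0.001 -0.    -1.   ] j [-0.39  0.22  1.79  0.    1.13 -1.63] F [-0.5 -0.2  0.5] gap 94.0
0.76 [210.1, 72.1, 226.6, 215.2] [ 435.5 -139.3] -19.3 [131.4  14.2]
```

View pics/w7.png

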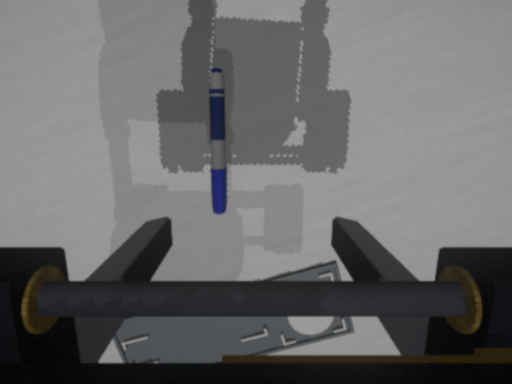

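The marker runs from (216,70) to (219,212), centred at world (435.5,-139). Cap 3 shows in the long tray's cap place at (310,320).

```bash
python3 -m handwheel '[[-3,-1,-1.5,0,0,0,0],[-1.9,-0.55,-3,0,0,0,0],[0,0,-4,0,0,0,0],[0,0,-2.2,0,0,0,0.2],[0,0,-1,0,0,0,0.3]]'
python3 -m handwheel '[[0,0,-0.5,0,0,0,0.4],[0,0,-0.2,0,0,0,0.5],[0,0,0,0,0,0,0.6],[0,0,0,0,0,0,0.7]]'
python3 -c "from h import *;head()"
python3 -m handwheel '[[0,0,0,0,0,0,1],[0,0,0,0,0,0,1],[0,0,0,0,0,0,1],[0,0,0,0,0,0,1],[0,0,0,0,0,0,1]]' 20
python3 -m handwheel '[[0,0,0,0,0,0,1],[0,0,0,0,0,0,1],[0,0,0,0,0,0,1]]'
python3 -c "from h import *;head()"
```

```text
time_s: 20.97
position: [0.4328, -0.1379, 0.0067]
tcp_rot: [-1.342, -0.961, 0.965]
contact_force: [0.2, 0.1, -0.4]
finger_gap: 0.893
time_s: 21.3
position: [0.4362, -0.1392, 0.0032]
tcp_rot: [-1.348, -0.966, 0.965]
contact_force: [-0.1, -1.5, -0.2]
finger_gap: 0.608
t 21.3 pos mm [ 436.2 -139.2    3.2] jaw deg 71.3 down [ 0.002 -0.001 -1.   ] j [-0.46  0.32  2.04  0.    0.78 -1.71] F [-0.1 -1.5 -0.2] gap 57.1
time_s: 21.72
position: [0.4353, -0.1389, 0.0027]
tcp_rot: [-1.347, -0.966, 0.965]
contact_force: [-0.2, -1.0, -0.1]
finger_gap: 0.253
time_s: 21.97
position: [0.4353, -0.1389, 0.0025]
tcp_rot: [-1.346, -0.965, 0.965]
contact_force: [0.7, 0.5, 1.6]
finger_gap: 0.132
t 21.97 pos mm [ 435.3 -138.9    2.5] jaw deg 71.3 down [ 0.  0. -1.] j [-0.46  0.32  2.04  0.    0.78 -1.71] F [0.7 0.5 1.6] gap 12.4
```

```bash
python3 -m handwheel '[[0,0,1.5,0,0,0,1],[0,0,3,0,0,0,1],[0,0,4,0,0,-6.7,1],[0,0,1,0,0,-6.7,1],[2.3,-1.17,0,0,0,-6.7,1]]'
python3 -m handwheel '[[2.3,-1.17,0,0,0,-6.7,1],[2.3,-1.17,0,0,0,-6.7,1],[2.3,-1.17,0,0,0,-6.7,1],[2.3,-1.17,0,0,0,-6.7,1],[2.3,-1.17,0,0,0,-6.7,1]]'
python3 -m handwheel '[[2.3,-1.17,0,0,0,-6.7,1],[2.3,-1.17,0,0,0,-6.7,1],[0,0,0,0,0,-6.7,1],[0,0,0,0,0,0,1],[0,0,0,0,0,0,1]]'
python3 - <<'E'
from h import *
s=head();K,T=cam('wrist',s)
p,d=viewer.capture('wrist')
b=np.array([.621,-.1925]);a=np.radians(-2.4);M=np.array([[np.cos(a),-np.sin(a)],[np.sin(a),np.cos(a)]])
q=p[:,:,::-1].copy()
def poly(pts,z,col):
    P=np.array([np.r_[b+M@np.array(x)/1000,z] for x in pts]);cv2.polylines(q,[pix(K,T,P).astype(int)],True,col,1)
sq=lambda cx,cy,hx,hy:[(cx-hx,cy-hy),(cx+hx,cy-hy),(cx+hx,cy+hy),(cx-hx,cy+hy)]
poly(sq(0,0,42,125),.004,(0,0,255));poly(sq(0,83,31.5,31.5),.009,(0,255,0));poly(sq(0,-40,14.5,73.5),.009,(255,0,0))
cv2.imwrite('pics/w8.png',q)
E
```

```text
time_s: 22.38
position: [0.4562, -0.1493, 0.1006]
tcp_rot: [-1.458, -0.694, 0.693]
contact_force: [0.1, 0.4, -0.4]
finger_gap: 0.135
time_s: 22.8
position: [0.574, -0.2095, 0.0972]
tcp_rot: [-1.557, -0.237, 0.238]
contact_force: [0.7, -0.1, -0.8]
finger_gap: 0.136
time_s: 23.22
position: [0.6186, -0.2322, 0.0967]
tcp_rot: [-1.57, 0.032, -0.029]
contact_force: [-0.2, -1.0, -0.8]
finger_gap: 0.132
t 23.22 pos mm [ 618.6 -232.2   96.7] jaw deg -2.2 down [-0.002  0.001 -1.   ] j [-0.46  0.47  1.47  0.    1.2  -0.43] F [-0.2 -1.  -0.8] gap 12.4
```

View pics/w8.png

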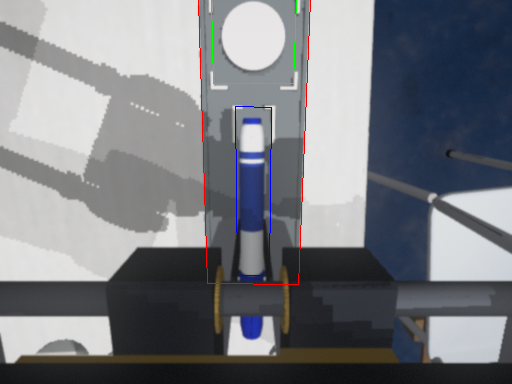

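The marker is over the tool place, with ribs at x 234–273, and cap 3 at (253,36) lies within its square. Lowering and releasing.

```bash
python3 -m handwheel '[[0.1,-0.1,-3,0,0,0,1],[0,0,-3,0,0,0,1],[0,0,-1.4,0,0,0,1],[0,0,-0.7,0,0,0,1],[0,0,-0.4,0,0,0,1]]'
python3 -m handwheel '[[0,0,-0.2,0,0,0,1],[0,0,-0.1,0,0,0,1],[0,0,0,0,0,0,1],[0,0,-0.1,0,0,0,1],[0,0,0,0,0,0,1]]'
python3 -c "from h import *;head()"
```

```text
time_s: 23.68
position: [0.619, -0.2328, 0.0116]
tcp_rot: [-1.57, 0.033, -0.031]
contact_force: [-0.0, 0.3, -0.2]
finger_gap: 0.137
time_s: 24.1
position: [0.6207, -0.2337, 0.0093]
tcp_rot: [-1.571, 0.032, -0.034]
contact_force: [-0.6, 0.2, -0.7]
finger_gap: 0.137
t 24.1 pos mm [ 620.7 -233.7    9.3] jaw deg -2.4 down [ 0.001 -0.001 -1.   ] j [-0.46  0.56  1.57  0.    1.02 -0.42] F [-0.6  0.2 -0.7] gap 12.9
```

```bash
python3 -m handwheel '[[0,0,-0.2,0,0,0,1],[0,0,0,0,0,0,1],[0,0,-0.05,0,0,0,1],[0,0,0,0,0,0,1]]'
python3 -m handwheel '[[0,0,0,0,0,0,0.65],[0,0,0,0,0,0,0.65],[0,0,0,0,0,0,0.65],[0,0,0,0,0,0,0.65]]'
python3 -c "from h import *;head()"
python3 -m handwheel '[[0,0,1,0,0,0,0.65],[0,0,3,0,0,0,0.65],[0,0,4,0,0,0,0],[0,0,4,0,0,0,0],[-2,-2.5,0,0,0,0,0]]'
python3 -m handwheel '[[-2,-2.5,0,0,0,0,0],[-2,-2.5,0,0,0,0,0],[-2,-2.5,0,0,0,0,0],[0,0,0,0,0,0,0],[0,0,0,0,0,0,0]]'
python3 - <<'E'
from h import *
s=head();p,d=viewer.capture('wrist')
t,_=viewer.capture('top');K,T=cam('top')
for n,z in(('tape',.045),('labels',.009)):
    for o in viewer.cut_out('top',n)[:1]:
        v,u=np.nonzero(o['region']);P=w(K,T,np.c_[u,v],z);print(n,np.round(P.mean(0)*1000,1),*rect(P))
a=cv2.resize(t[110:235,125:385],(520,250),interpolation=cv2.INTER_CUBIC)
q=np.zeros((384+250,520,3),np.uint8);q[:384,:512]=p;q[384:]=a
cv2.imwrite('pics/f.png',cv2.resize(q,None,fx=.94,fy=.94)[:,:,::-1])
E
```

```text
time_s: 24.43
position: [0.6204, -0.2336, 0.0065]
tcp_rot: [-1.571, 0.033, -0.033]
contact_force: [-0.7, -0.2, 3.5]
finger_gap: 0.134
time_s: 24.77
position: [0.6201, -0.2334, 0.0057]
tcp_rot: [-1.57, 0.033, -0.033]
contact_force: [-0.1, -0.3, -0.1]
finger_gap: 0.341
t 24.77 pos mm [ 620.1 -233.4    5.7] jaw deg -2.4 down [-0.  0. -1.] j [-0.46  0.56  1.57  0.    1.01 -0.42] F [-0.1 -0.3 -0.1] gap 32.0
time_s: 25.18
position: [0.6081, -0.2576, 0.1357]
tcp_rot: [-1.576, 0.016, -0.044]
contact_force: [1.0, -0.4, 0.9]
finger_gap: 0.525
time_s: 25.6
position: [0.5394, -0.3348, 0.1268]
tcp_rot: [-1.571, 0.035, -0.036]
contact_force: [0.3, -0.2, 0.8]
finger_gap: 0.881
t 25.6 pos mm [ 539.4 -334.8  126.8] jaw deg -2.6 down [ 0.001 -0.    -1.   ] j [-0.67  0.41  1.49  0.    1.23 -0.62] F [ 0.3 -0.2  0.8] gap 82.8
tape [630.9 413.4] [631.6 411.9] 44.4 [122.9 102.9]
labels [484.6 405.8] [484.6 405.4] -88.4 [88.9 83.5]
```

View pics/f.png

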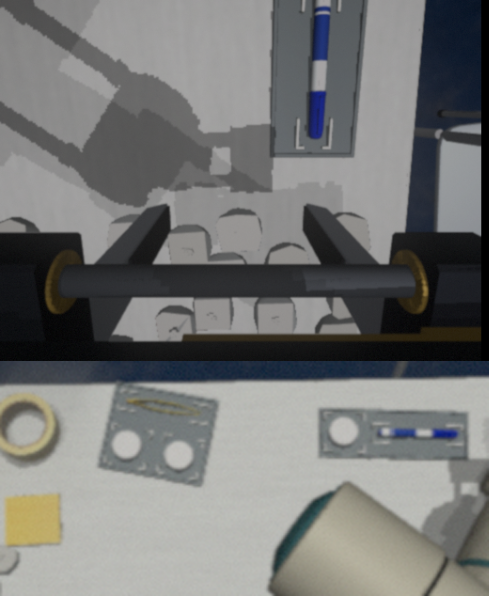

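The wrist view (upper half) shows the marker's blue end at (317,135) inside its end ribs. The top view (lower half) shows both trays filled. The tape and labels measure as they did at the start.

```bash
python3 -c "
from workcell import sign_off
print(sign_off())"
```

```text
the job is handed in; nothing more can be done
None
```

Both kits are made up and the job is handed in, at about 26 s of the 112 s allowed. I filled the broad tray first (two caps, then the tweezers), then the long tray (one cap, then the marker).

- **Placement:** The last wrist and top pictures show every cap lying inside its square place and both tools lengthwise in their long places. I judged the tweezers' final position only from the top views and the wrist picture just before they were let go, not from a close look afterwards.
- **Bystanders:** The tape and labels measure within about 2 mm of where they started, which is within measuring noise.
- **At hand-in:** Everything was released, and the arm was held about 13 cm above the surface, touching nothing.
- **Setting down too hard:** The first cap met the tray floor with a brief push of about 24 N, because the arm overshot as it came down. That is under the 40 N limit, and I slowed the later placings, where the highest reading was about 3.5 N.
- **Detector errors:** The networks gave a few wrong finds, such as a cap reported as tweezers or marker. My colour search also missed part of the tweezers, so I located them from their ends in the pictures.

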